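Start the rice cooker: lid, power rocker, cook key

TASK

Get the potatoes steaming in the rice cooker by pressing with the closed fingertips: first push its lid down until it is fully shut, then press the red power rocker over to on at its end nearest the console's front edge (the end with the white mark), then push the white cook key in until it stays down. Keep to that order, leave the grey lid-release button alone, do not lift the lid, and do not pick up or shift any of the things lying on the counter; finish with the hand clear.

Things in the scene. Friction and masses are not known exactly. Their poses are not given: they have to be found in the camera images.
- cooker: Small jar-type rice cooker: steel barrel 232 mm across, white lid, black sloping console in front; 345 mm deep, 245 wide, 181 high when shut (lid rim 162 high). It does not shift when pushed. Origin: centre of its underside; z up, -x out of its front (console), +x to the hinge, +y to the left of a person facing its front. Potatoes lie inside under the lid.
- panel (a point): Centre of the console's control panel, a plane 186 mm wide, 86 mm up the slope, sloping 25 degrees down to the front; at (-135, 0, 118) mm in the cooker's frame. Axes: x up the slope to the lid, y as the cooker's, z out of the panel (press along -z). In mm on it: red rocker (-10, 52), white cook key (-10, -42), grey lid release (31, 10). The space above it and before it is free.
- lid_hinge (a point): Middle of the lid's hinge line, 135 mm behind the cooker's origin, 146 mm above the counter. Its axes are those of the cooker; the lid turns about its y axis.
- cooker_lid (a joint): Opening angle of the lid (rad): 0 shut, growing as its front rises. Starts ajar at 0.25 to 0.48. A stiff hinge: it stays where it is left above about 0.15 and takes some 1 to 4 N at its front to go down; below about 0.1 it draws itself shut and stays shut. Above about 0.6 it springs open.
- lid_press (a point): The place to push: on top of the lid near its front, on the middle line, 195 mm from the hinge line and 37 mm behind the front rim. Moves with the lid; axes are the lid's (x towards the hinge, z out of its top; the cooker's axes when shut). Shut, it lies at (-60, 0, 167.5) mm in the cooker's frame.
- power_rocker (a joint): Angle of the red power rocker (rad): 0 off (start), 0.36 fully on. Over-centre spring: it snaps and stays beyond 0.18. Needs about 4 to 5 N at its end.
- rocker_on_end (a point): Top of the rocker's end to press for on: nearest the console's front edge, with a white mark. Red cap 40 mm long up the slope, 26 wide; its pivot is 17 mm up the slope from here and 7.5 mm above the panel. This end is 14 mm above the panel when off, 8 when on. Keep the fingertip on this half. Axes turn with the rocker; off: x up the slope, z out of the panel.
- cook_key (a joint): Travel of the white cook key into the panel (m): 0 out (start), 0.006 fully in. Over-centre spring: needs about 4 N, snaps in past 0.0036 and stays.
- cook_top (a point): Centre of the top of the white cook key, 30 mm up the slope by 50 mm wide, 9 mm above the panel when out, 3 mm when in. It moves along the panel's normal. Axes: x up the slope, y as the cooker's, z out of the panel.
- lid_release (a joint): Travel of the light grey lid-release button (m), 0 out to 0.004 in, spring return. Leave it alone.
- release_top (a point): Centre of the top of the grey lid-release button, 13 by 32 mm, 5 mm above the panel near its upper edge. Same axes as cook_top.
- marker_a: Chunky green marker with a black cap, 130 mm long, 25 mm thick, lying in front of the cooker; origin under its middle, x along it. Leave alone.
- marker_b: The other chunky green marker, same size, lying off to the robot's left. Leave alone.
- clamp: Orange plastic spring clamp lying flat, 130 mm long, 60 mm wide, 24 mm high; origin under its middle. Leave alone.
- coaster: Blue ceramic coaster, 100 mm across, 8 mm thick; origin under its centre. Leave alone.
- rice_cup: Yellow plastic measuring cup, 68 mm across, 65 mm high, standing in front of the cooker; origin under its centre. Leave alone.
- paddle: Wooden spatula, 280 mm long, 65 mm wide, 20 mm high, lying on the counter along its x axis. Leave alone.
- salt_jar: Salt jar with a red lid, 64 mm across, 90 mm high; origin under its centre. Leave alone.

How it is judged (in metres and radians):
On the way, in this order (a step that is already met when the one before it is completed fails the run):
1. the lid is pushed fully shut (value of joint cooker_lid below 0.03 rad), for 0.2 s.
2. the power rocker is switched on (value of joint power_rocker above 0.29 rad and value of joint cooker_lid below 0.03 rad), for 0.2 s.
3. the cook key is in and stays (all of step 2 and value of joint cook_key above 0.0048 m), for 0.2 s.
At the end, for the whole second after the job is handed in: The lid is shut (under 0.03 rad), the rocker on (over 0.29 rad), the cook key in (over 4.8 mm), the release button out, and every loose thing within 20 mm of where it was (all of step 3 and value of joint lid_release below 0.001 m and distance of each of marker_a, marker_b, clamp, coaster, rice_cup, paddle, salt_jar from where it was at the start of the episode below 0.02 m); the robot touches nothing.
It fails at once if the rocker is switched on while the lid is not shut (value of joint power_rocker above 0.2 rad and value of joint cooker_lid above 0.05 rad).
It fails at once if the cook key is pushed in while the lid is not shut or the power is off (value of joint cook_key above 0.004 m and (value of joint cooker_lid above 0.05 rad or value of joint power_rocker below 0.18 rad)).
It fails at once if the lid-release button is pressed (value of joint lid_release above 0.002 m).
It fails at once if the lid is lifted open (value of joint cooker_lid above 0.58 rad).
It fails at once if a loose thing on the counter is moved or lifted by more than 20 mm (distance of any of marker_a, marker_b, clamp, coaster, rice_cup, paddle, salt_jar from where it was at the start of the episode above 0.02 m).
It also fails if it takes over 42 s, if anything falls off the work surface, if the arm or the gripper's body presses on something with over 40 N, if the wrist force passes 120 N, or if a joint passes its speed limit or range.

ROBOT

A 6-joint arm with a two-finger parallel gripper is mounted at the origin on the work surface. World frame = base frame: x ahead of the robot, y to its left, z up, the work surface at z = 0. Lengths are in m, angles in degrees, forces in N, time in s.
With the tool pointing down it reaches from about 0.4 to 0.925 m from the base axis. Payload 12.5 kg.
Tool frame: the origin (TCP) lies midway between the tips of the shut fingers; the grasp point (between the pads) lies 19 mm behind it; z points along the fingers, y is the line along which they close (so a half turn about z gives the same grasp; the last joint's range is limited). The gripper opens to 95 mm and grips with 3 to 60 N. Pads are 20 mm wide; open, the fingers measure 119 mm over their backs; the gripper's body (75 mm by 180 mm) begins 59 mm behind the grasp point.
Start: joints at [67.059, 28.126, 89.318, -0, 62.55, -6.05], TCP at [0.182, 0.598, 0.215] pointing down, gripper open.
Joint ranges: [-177.58, 177.58], [-47.91, 125.51], [2.72, 160], [-65.01, 245.01], [3.68, 167.84], [-153.87, 153.87]. Speed limits (degrees/s): [127.2, 127.2, 159.86, 180, 180, 180].

INTERFACE

Orientations are given as a 3x3 rotation matrix whose columns are the frame's x, y, z axes.
In Python, from cell import bot gives the robot as it stands.
- The arm moves only by the tool jog_arm, never from a script. Its argument "steps" is a list of rows, each an object of numbers: "tx", "ty", "tz": the shift along the world's x, y, z in mm; "wx", "wy", "wz": the turn, a rotation vector about the world's x, y, z in degrees; "jaw": the closure, from 0 (fully open) to 1 (shut). A call has 1 to 12 rows; each row is the pose to reach, as a shift and turn from the pose commanded when the call began; what a row does not reach only later rows make up. A row lasts 1/10 s, in which the tool goes at most 50 mm and 8.59 degrees, less where a joint would pass 70% of its speed; a pose out of reach is approached as far as the arm can. A call with a gripper value outside its range is refused whole. The fingers move at their own pace and stop on an object; "squeeze" is the grip in N (left out, the last holds). Time passes only in rows, so rows that repeat a pose let the fingers close. It gives the time, the measured TCP pose, the force, the opening and the grip force at its end, in the units of the state.
- bot.sense(): the state, without advancing time (a new reading comes with each control period).
- bot.snapshot(name): name is "side" or "top" or "wrist"; returns a dict with "frame" (420x560x3 uint8, red, green, blue), "K" (3x3 intrinsics, pixels), "R" (3x3) and "t" (3): a world point X has camera coordinates R X + t; the wrist camera has in their place "T_tool_cam" (4x4, takes a point from camera to tool coordinates, whose origin is the TCP and whose axes are the flange's). Camera axes: x right, y down, z forward; pixel columns grow to the right and rows downward; lengths in m; the calibration is good to about 2 mm. A picture is of the moment at which its call begins: read the wrist's pose just before it. There is no depth.
- bot.hand_in(): hands the job in; it is judged then, once.
The state is a dict: "clock": time; "joint_positions": joint angles; "joint_velocities": joint speeds; "joint_efforts": joint torques, N m; "tool_pos": TCP position; "tool_rot": TCP orientation; "ft_force": force on the tool from outside, world axes, zero at the start; "torque": the same for the moment, N m; "opening": finger opening in m; "finger_force": force on a finger pad.
Only numpy, scipy, OpenCV 4.12 (cv2) and the standard library are available. Lean on these libraries where they do the work, as an engineer would, in place of code of your own. Each camera call takes 0.05 s, during which the arm holds its last target. There are 200 camera calls.

## Working session

There is one attempt and no reset: what is moved stays moved. The work goes in short steps, Python scripts to look and compute and a tool call to move; the robot and the scene stay as the last step left them, time stands still between calls to the robot, and variables do not carry over. Pictures are saved under pics/ and viewed, at most 10 in all, crops included, and the job is handed in when it is done.

Besides the shell and the picture viewer there is one more tool, called after "Request:" as name([rows], argument=value, ...), one row to a line, values as JSON. jog_arm: Moves the arm, as the interface text tells. Its arguments: {"type":"object","properties":{"steps":{"type":"array","items":{"type":"object","properties":{"tx":{"type":"number"},"ty":{"type":"number"},"tz":{"type":"number"},"wx":{"type":"number"},"wy":{"type":"number"},"wz":{"type":"number"},"jaw":{"type":"number"}}}},"squeeze":{"type":"number"}},"required":["steps"]}

```bash
mkdir -p pics
python3 - <<'E'
from cell import bot
import cv2,pickle
s=bot.sense();print(s['clock'],s['tool_pos'],s['tool_rot'],s['opening'])
for n in('top','side'):
    d=bot.snapshot(n);pickle.dump(d,open(n+'.pkl','wb'));cv2.imwrite(f'pics/{n}.png',d['frame'][:,:,::-1]);print(n,d['K'],d['R'],d['t'])
E
```

```text
0.0 [0.18147534 0.59781687 0.21407493] [[-9.56874421e-01  2.90501598e-01 -4.04177729e-04]
 [ 2.90501864e-01  9.56873885e-01 -1.01690158e-03]
 [ 9.13355806e-05 -1.09046149e-03 -9.99999401e-01]] 0.09504399702145215
top [[422.52095981   0.         272.43271445]
 [  0.         422.52095981 203.47628554]
 [  0.           0.           1.        ]] [[-0.03631264 -0.99932428 -0.00568931]
 [-0.97854118  0.03671176 -0.20275452]
 [ 0.20282638 -0.00179533 -0.97921307]] [0.01087656 0.54794181 1.14219524]
side [[468.15780826   0.         269.96560775]
 [  0.         468.15780826 201.38743146]
 [  0.           0.           1.        ]] [[ 0.81134548 -0.58435667  0.015678  ]
 [-0.27726611 -0.40830214 -0.86971999]
 [ 0.51462804  0.70129641 -0.49329639]] [-0.43261588  0.24141587  1.24160337]
```

View pics/top.png

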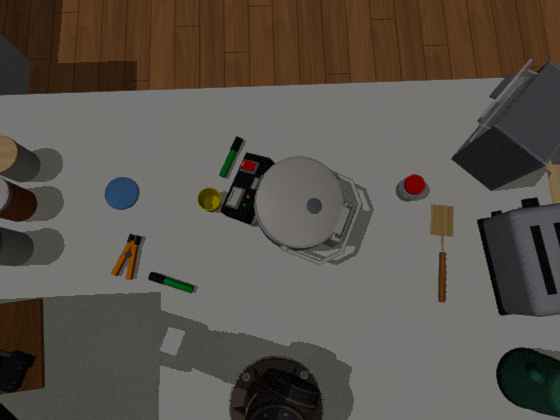

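View pics/side.png

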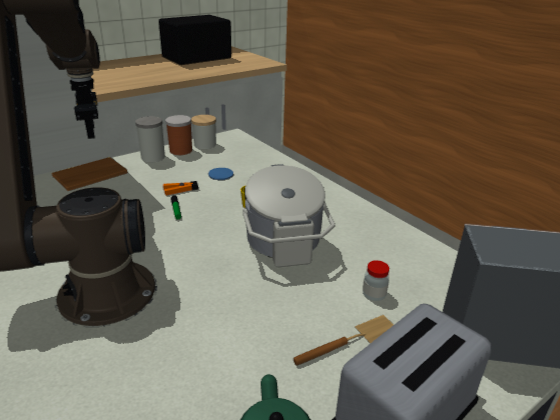

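The top view shows the cooker with its front to image left (+y world). The red rocker is near (250,167), the cook key near (235,200) and the lid centre near (300,203). In front of the cooker are the cup at (209,200) and a marker at (231,157). I'll enlarge the console to measure it.

```bash
cat > h.py <<'E'
import numpy as np,pickle,cv2
def ray(d,uv,z):
    C=-d['R'].T@d['t'];v=d['R'].T@np.linalg.inv(d['K'])@[uv[0],uv[1],1.];return C+v*(z-C[2])/v[2]
def proj(d,X):
    p=d['K']@(d['R']@X+d['t']);return p[:2]/p[2]
E
python3 - <<'E'
from h import *
d=pickle.load(open('top.pkl','rb'));f=d['frame']
hsv=cv2.cvtColor(f,cv2.COLOR_RGB2HSV)
m=((hsv[...,0]<8)|(hsv[...,0]>172))&(hsv[...,1]>150)&(hsv[...,2]>80)
n,l,s,c=cv2.connectedComponentsWithStats(m.astype(np.uint8))
for i in range(1,n):
  if s[i,4]>8: print(s[i],c[i],ray(d,c[i],.122))
cv2.imwrite('pics/zoom.png',cv2.resize(f[135:245,195:355,::-1],(800,550),interpolation=cv2.INTER_CUBIC))
E
```

```text
[240 160  16  11 113] [247.71681416 164.94690265] [0.64419033 0.05429022 0.122     ]
[405 175  21  19 297] [414.85858586 183.83838384] [ 0.57399444 -0.39515921  0.122     ]
```

View pics/zoom.png

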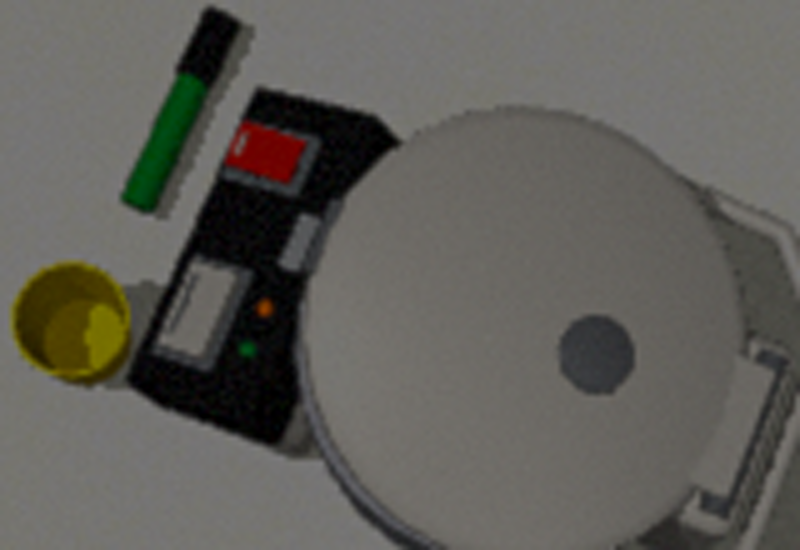

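In the zoom, the rocker is centred at px (248,165.2) with its white mark on the left, toward the front. The cook key is at px (234.4,197.2) and the grey release at (255.6,183.4). The lid is ajar.

```bash
cat >> h.py <<'E'
c,s=np.cos(np.radians(25)),np.sin(np.radians(25))
P=np.array([[c,0,-s],[0,1,0],[s,0,c]])
def pan(x,y,z): return np.array([-.135,0,.118])+P@np.array([x,y,z])/1e3
def W(q,p):
    a=q[2];return np.array([[np.cos(a),-np.sin(a),0],[np.sin(a),np.cos(a),0],[0,0,1]])@p+[q[0],q[1],0]
def lidp(th,x=-.06,z=.1675):
    r=np.array([x-.135,z-.146]);C,S=np.cos(th),np.sin(th)
    return np.array([.135+C*r[0]+S*r[1],0,.146-S*r[0]+C*r[1]])
E
python3 - <<'E'
from h import *
from scipy.optimize import least_squares
d=pickle.load(open('top.pkl','rb'))
M=[(pan(-10,52,11),(248,165.2)),(pan(-10,-42,9),(234.4,197.2)),(pan(31,10,5),(255.6,183.4))]
obs=[ray(d,uv,p[2])[:2] for p,uv in M]
f=lambda q:np.concatenate([W(q,p)[:2]-o for (p,_),o in zip(M,obs)])
r=least_squares(f,[.55,-.05,-1.4]);q=r.x;print(q,np.degrees(q[2]),r.fun*1e3);np.save('q.npy',q)
for n,p in dict(rock=pan(-27,52,14),key=pan(-10,-42,9),rel=pan(31,10,5),lid0=lidp(0),lid25=lidp(.25),lid48=lidp(.48),front0=lidp(0,-.097,.162)).items():print(n,W(q,p).round(4))
# lid rim: front rim pixel vs angle (top & side)
for th in(0,.25,.36,.48):
  for n in('top','side'):
    e=pickle.load(open(n+'.pkl','rb'));print(th,n,proj(e,W(q,lidp(th,-.097,.162))).round(1),proj(e,W(q,lidp(th,0,.181))).round(1))
E
```

```text
[ 0.53387285 -0.06075259 -1.99342869] -114.21505078195175 [-0.61574613  0.10640679  0.82864281 -0.93807399 -0.21289669  0.83166718]
rock [0.6491 0.0688 0.1193]
key [0.5562 0.0913 0.1219]
rel [0.5877 0.0346 0.1356]
lid0 [ 0.5585 -0.006   0.1675]
lid25 [ 0.5538 -0.0164  0.2151]
lid48 [ 0.5454 -0.0352  0.2551]
front0 [0.5737 0.0277 0.162 ]
0 top [257.6 186.1] [292.6 198.2]
0 side [276.  179.2] [283.1 188.1]
0.25 top [260.9 182.1] [298.  197.3]
0.25 side [277.2 164.3] [284.4 180.3]
0.36 top [264.1 181.1] [301.4 197.4]
0.36 side [278.1 158.5] [285.2 177.6]
0.48 top [269.  180.4] [305.8 197.8]
0.48 side [279.2 152.7] [286.2 175.1]
```

Request:
jog_arm([
  {"tx": 20, "ty": -20, "tz": 40, "wz": -7.3, "jaw": 1},
  {"tx": 376, "ty": -605, "tz": 100, "wz": -7.3, "jaw": 1},
  {"tx": 376, "ty": -605, "tz": 100, "wz": -7.3, "jaw": 1},
  {"tx": 376, "ty": -605, "tz": 100, "wz": -7.3, "jaw": 1},
  {"tx": 376, "ty": -605, "tz": 100, "wz": -7.3, "jaw": 1},
  {"tx": 376, "ty": -605, "tz": 100, "wz": -7.3, "jaw": 1},
  {"tx": 376, "ty": -605, "tz": 100, "wz": -7.3, "jaw": 1},
  {"tx": 376, "ty": -605, "tz": 100, "wz": -7.3, "jaw": 1},
  {"tx": 376, "ty": -605, "tz": 100, "wz": -7.3, "jaw": 1},
  {"tx": 376, "ty": -605, "tz": 100, "wz": -7.3, "jaw": 1},
  {"tx": 376, "ty": -605, "tz": 100, "wz": -7.3, "jaw": 1},
  {"tx": 376, "ty": -605, "tz": 100, "wz": -7.3, "jaw": 1},
])

```text
invalid input
```

Request:
jog_arm([
  {"tx": 20, "ty": -20, "tz": 40, "wx": 0, "wy": 0, "wz": -7.3, "jaw": 1.0},
  {"tx": 40, "ty": -50, "tz": 70, "wx": 0, "wy": 0, "wz": -7.3, "jaw": 1.0},
], squeeze=10)

```text
clock: 0.3
tool_pos: [0.2217, 0.5482, 0.2851]
tool_rot: [[-0.911, 0.412, -0.001], [0.412, 0.911, -0.001], [0.0, -0.001, -1.0]]
ft_force: [0.6, -0.1, 0.8]
opening: 0.0839
finger_force: 0.0
```

Request:
jog_arm([
  {"tx": 24, "ty": -40, "tz": 10, "wx": 0, "wy": 0, "wz": 0, "jaw": 1.0},
  {"tx": 48, "ty": -80, "tz": 20, "wx": 0, "wy": 0, "wz": 0, "jaw": 1.0},
  {"tx": 72, "ty": -120, "tz": 30, "wx": 0, "wy": 0, "wz": 0, "jaw": 1.0},
  {"tx": 96, "ty": -160, "tz": 30, "wx": 0, "wy": 0, "wz": 0, "jaw": 1.0},
  {"tx": 120, "ty": -200, "tz": 30, "wx": 0, "wy": 0, "wz": 0, "jaw": 1.0},
  {"tx": 144, "ty": -240, "tz": 30, "wx": 0, "wy": 0, "wz": 0, "jaw": 1.0},
  {"tx": 168, "ty": -280, "tz": 30, "wx": 0, "wy": 0, "wz": 0, "jaw": 1.0},
  {"tx": 192, "ty": -320, "tz": 30, "wx": 0, "wy": 0, "wz": 0, "jaw": 1.0},
  {"tx": 216, "ty": -360, "tz": 30, "wx": 0, "wy": 0, "wz": 0, "jaw": 1.0},
  {"tx": 240, "ty": -400, "tz": 30, "wx": 0, "wy": 0, "wz": 0, "jaw": 1.0},
  {"tx": 264, "ty": -440, "tz": 30, "wx": 0, "wy": 0, "wz": 0, "jaw": 1.0},
  {"tx": 288, "ty": -480, "tz": 30, "wx": 0, "wy": 0, "wz": 0, "jaw": 1.0},
])

```text
clock: 1.5
tool_pos: [0.5101, 0.0662, 0.3146]
tool_rot: [[-0.912, 0.41, -0.0], [0.41, 0.912, 0.0], [0.0, 0.0, -1.0]]
ft_force: [1.4, 1.5, 0.5]
opening: 0.0005
finger_force: 0.0
```

Request:
jog_arm([
  {"tx": 24, "ty": -38, "tz": 0, "wx": 0, "wy": 0, "wz": 0, "jaw": 1.0},
  {"tx": 48, "ty": -75, "tz": 0, "wx": 0, "wy": 0, "wz": 0, "jaw": 1.0},
  {"tx": 48, "ty": -75, "tz": 0, "wx": 0, "wy": 0, "wz": 0, "jaw": 1.0},
])

```text
clock: 1.8
tool_pos: [0.5594, -0.0108, 0.3136]
tool_rot: [[-0.911, 0.413, -0.001], [0.413, 0.911, -0.0], [0.001, -0.001, -1.0]]
ft_force: [-0.6, 1.0, -0.0]
opening: 0.0002
finger_force: 0.0
```

Request:
jog_arm([
  {"tx": 0, "ty": 2, "tz": -15, "jaw": 1.0},
  {"tx": 0, "ty": 2, "tz": -30, "jaw": 1.0},
  {"tx": 0, "ty": 2, "tz": -45, "jaw": 1.0},
  {"tx": 0, "ty": 2, "tz": -57, "jaw": 1.0},
  {"tx": 0, "ty": 2, "tz": -67, "jaw": 1.0},
  {"tx": 0, "ty": 2, "tz": -77, "jaw": 1.0},
  {"tx": 0, "ty": 2, "tz": -87, "jaw": 1.0},
  {"tx": 0, "ty": 2, "tz": -97, "jaw": 1.0},
  {"tx": 0, "ty": 2, "tz": -105, "jaw": 1.0},
  {"tx": 0, "ty": 2, "tz": -112, "jaw": 1.0},
])

```text
invalid input
```

Request:
jog_arm([
  {"tx": 0, "ty": 0, "tz": -6, "jaw": 1.0},
  {"tx": 0, "ty": 0, "tz": -12, "jaw": 1.0},
  {"tx": 0, "ty": 0, "tz": -18, "jaw": 1.0},
  {"tx": 0, "ty": 0, "tz": -23, "jaw": 1.0},
  {"tx": 0, "ty": 0, "tz": -28, "jaw": 1.0},
  {"tx": 0, "ty": 0, "tz": -30, "jaw": 1.0},
])

```text
invalid input
```

Request:
jog_arm([
  {"tx": 0, "ty": 2, "tz": -15, "wx": 0, "wy": 0, "wz": 0, "jaw": 1.0},
  {"tx": 0, "ty": 2, "tz": -30, "wx": 0, "wy": 0, "wz": 0, "jaw": 1.0},
  {"tx": 0, "ty": 2, "tz": -45, "wx": 0, "wy": 0, "wz": 0, "jaw": 1.0},
  {"tx": 0, "ty": 2, "tz": -57, "wx": 0, "wy": 0, "wz": 0, "jaw": 1.0},
  {"tx": 0, "ty": 2, "tz": -67, "wx": 0, "wy": 0, "wz": 0, "jaw": 1.0},
  {"tx": 0, "ty": 2, "tz": -77, "wx": 0, "wy": 0, "wz": 0, "jaw": 1.0},
  {"tx": 0, "ty": 2, "tz": -87, "wx": 0, "wy": 0, "wz": 0, "jaw": 1.0},
  {"tx": 0, "ty": 2, "tz": -97, "wx": 0, "wy": 0, "wz": 0, "jaw": 1.0},
  {"tx": 0, "ty": 2, "tz": -105, "wx": 0, "wy": 0, "wz": 0, "jaw": 1.0},
  {"tx": 0, "ty": 2, "tz": -112, "wx": 0, "wy": 0, "wz": 0, "jaw": 1.0},
])

```text
clock: 2.8
tool_pos: [0.5577, -0.0049, 0.2021]
tool_rot: [[-0.912, 0.41, 0.0], [0.41, 0.912, 0.0], [-0.0, 0.0, -1.0]]
ft_force: [0.4, 0.9, 0.8]
opening: 0.0002
finger_force: 0.6
```

Request:
jog_arm([
  {"tx": 0, "ty": 0, "tz": -6, "wx": 0, "wy": 0, "wz": 0, "jaw": 1.0},
  {"tx": 0, "ty": 0, "tz": -12, "wx": 0, "wy": 0, "wz": 0, "jaw": 1.0},
  {"tx": 0, "ty": 0, "tz": -18, "wx": 0, "wy": 0, "wz": 0, "jaw": 1.0},
  {"tx": 0, "ty": 0, "tz": -23, "wx": 0, "wy": 0, "wz": 0, "jaw": 1.0},
  {"tx": 0, "ty": 0, "tz": -28, "wx": 0, "wy": 0, "wz": 0, "jaw": 1.0},
  {"tx": 0, "ty": 0, "tz": -31, "wx": 0, "wy": 0, "wz": 0, "jaw": 1.0},
])

```text
clock: 3.4
tool_pos: [0.5575, -0.005, 0.1711]
tool_rot: [[-0.912, 0.41, -0.0], [0.41, 0.912, 0.0], [0.0, -0.0, -1.0]]
ft_force: [-0.3, 0.1, 0.4]
opening: 0.0003
finger_force: 0.0
```

Request:
jog_arm([
  {"tx": 0, "ty": 0, "tz": -2, "wx": 0, "wy": 0, "wz": 0, "jaw": 1.0},
  {"tx": 0, "ty": 0, "tz": -4, "wx": 0, "wy": 0, "wz": 0, "jaw": 1.0},
  {"tx": 0, "ty": 0, "tz": -5, "wx": 0, "wy": 0, "wz": 0, "jaw": 1.0},
  {"tx": 0, "ty": 0, "tz": -5, "wx": 0, "wy": 0, "wz": 0, "jaw": 1.0},
])

```text
clock: 3.8
tool_pos: [0.5577, -0.005, 0.1694]
tool_rot: [[-0.912, 0.41, 0.002], [0.41, 0.912, -0.001], [-0.002, 0.0, -1.0]]
ft_force: [-9.1, 0.1, 27.4]
opening: 0.0009
finger_force: 13.1
```

Request:
jog_arm([
  {"tx": 0, "ty": 0, "tz": 40, "wx": 0, "wy": 0, "wz": 0, "jaw": 1.0},
  {"tx": 0, "ty": 0, "tz": 80, "wx": 0, "wy": 0, "wz": 0, "jaw": 1.0},
  {"tx": 20, "ty": 40, "tz": 100, "wx": 0, "wy": 0, "wz": 0, "jaw": 1.0},
  {"tx": 40, "ty": 80, "tz": 110, "wx": 0, "wy": 0, "wz": 0, "jaw": 1.0},
  {"tx": 40, "ty": 80, "tz": 110, "wx": 0, "wy": 0, "wz": 0, "jaw": 1.0},
])

```text
clock: 4.3
tool_pos: [0.5994, 0.0786, 0.2783]
tool_rot: [[-0.913, 0.407, 0.004], [0.407, 0.913, 0.001], [-0.003, 0.002, -1.0]]
ft_force: [-0.3, -0.8, -0.7]
opening: 0.0004
finger_force: 0.0
```

```bash
cat >> h.py <<'E'
from scipy.spatial.transform import Rotation as Ro
def goal(q,x,y,z):
    Rz=Ro.from_euler('z',q[2]).as_matrix();Q=Rz@P
    # tool z=-panel z ; tool y = -panel x (front-down)
    return W(q,pan(x,y,z)),np.c_[np.cross(-Q[:,0],-Q[:,2]),-Q[:,0],-Q[:,2]]
def delta(q,x,y,z,s):
    p,R=goal(q,x,y,z);return ((p-s['tool_pos'])*1e3).round(1),Ro.from_matrix(R@np.array(s['tool_rot']).T).as_rotvec(degrees=True).round(2)
E
python3 - <<'E'
from h import *
from cell import bot
q=np.load('q.npy');s=bot.sense();print(s['tool_pos'],s['ft_force'])
print(delta(q,-31,52,60,s))
d=bot.snapshot('wrist');T=np.array(d['T_tool_cam']);print(T)
# as world->cam
R=np.array(s['tool_rot']);Rwc=R@T[:3,:3];C=np.array(s['tool_pos'])+R@T[:3,3]
d['R']=Rwc.T;d['t']=-Rwc.T@C;pickle.dump(d,open('w.pkl','wb'))
for n,p in dict(rock=pan(-27,52,14),key=pan(-10,-42,9),rel=pan(31,10,5)).items():print(n,proj(d,W(q,p)))
e=bot.snapshot('top');f=e['frame'][135:245,195:355]
im=d['frame'];cv2.imwrite('pics/w1.png',im[:,:,::-1])
E
```

```text
[0.59935458 0.07861437 0.27825429] [-0.27645316 -0.77965938 -0.71522574]
(array([  59.2,   11.2, -119. ]), array([-22.87,  10.43,  -0.23]))
[[ 4.63673605e-04 -9.69556669e-01 -2.44866597e-01  6.72018320e-02]
 [ 9.99999892e-01  4.48713964e-04  1.16879717e-04  6.80172214e-04]
 [-3.44644748e-06 -2.44866625e-01  9.69556773e-01 -1.70624568e-01]
 [ 0.00000000e+00  0.00000000e+00  0.00000000e+00  1.00000000e+00]]
rock [285.26970803 239.24492203]
key [268.14858711 147.27414335]
rel [227.33693418 203.28239585]
```

View pics/w1.png

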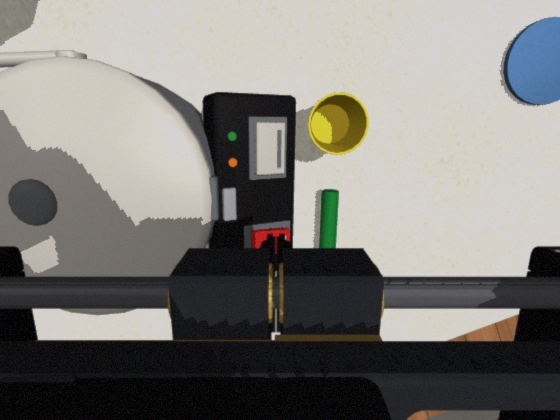

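The wrist view shows the lid shut, the cook key at (269,148) and the release at (229,204). All are within about 1 mm of the predicted positions. Next I'll tilt and move above the rocker's on end.

Request:
jog_arm([
  {"tx": 20, "ty": 4, "tz": -10, "wx": -7, "wy": 3.2, "wz": 0, "jaw": 1.0},
  {"tx": 40, "ty": 8, "tz": -30, "wx": -14, "wy": 6.4, "wz": 0, "jaw": 1.0},
  {"tx": 59, "ty": 11, "tz": -60, "wx": -21, "wy": 9.6, "wz": -0.2, "jaw": 1.0},
  {"tx": 59, "ty": 11, "tz": -90, "wx": -22.9, "wy": 10.4, "wz": -0.2, "jaw": 1.0},
  {"tx": 59, "ty": 11, "tz": -119, "wx": -22.9, "wy": 10.4, "wz": -0.2, "jaw": 1.0},
  {"tx": 59, "ty": 11, "tz": -119, "wx": -22.9, "wy": 10.4, "wz": -0.2, "jaw": 1.0},
])

```text
clock: 5.0
tool_pos: [0.6546, 0.085, 0.1531]
tool_rot: [[-0.91, 0.371, -0.184], [0.414, 0.824, -0.388], [0.008, -0.429, -0.903]]
ft_force: [0.0, -0.6, 0.1]
opening: 0.0004
finger_force: 0.0
```

Run:
```python
from h import *
from cell import bot
q=np.load('q.npy');s=bot.sense()
for z in(22,16,11,8):print(z,delta(q,-31,52,z,s))
```

```text
22 (array([ -2.6,  -9.8, -28.3]), array([ 0.17, -0.58,  0.22]))
16 (array([ -3.7, -12.1, -33.7]), array([ 0.17, -0.58,  0.22]))
11 (array([ -4.5, -14.1, -38.2]), array([ 0.17, -0.58,  0.22]))
8 (array([ -5.1, -15.2, -40.9]), array([ 0.17, -0.58,  0.22]))
```

Request:
jog_arm([
  {"tx": -1.5, "ty": -6, "tz": -14, "wx": 0, "wy": 0, "wz": 0, "jaw": 1.0},
  {"tx": -2.5, "ty": -9.5, "tz": -26, "wx": 0, "wy": 0, "wz": 0, "jaw": 1.0},
  {"tx": -2.5, "ty": -9.5, "tz": -26, "wx": 0, "wy": 0, "wz": 0, "jaw": 1.0},
  {"tx": -2.5, "ty": -9.5, "tz": -26, "wx": 0, "wy": 0, "wz": 0, "jaw": 1.0},
])

```text
clock: 5.4
tool_pos: [0.6542, 0.0761, 0.1326]
tool_rot: [[-0.91, 0.375, -0.176], [0.414, 0.824, -0.386], [0.0, -0.425, -0.905]]
ft_force: [-0.1, 1.0, 0.3]
opening: 0.0003
finger_force: 0.0
```

Run:
```python
from h import *
from cell import bot
q=np.load('q.npy');s=bot.sense()
for z in(16,11,8):print(z,delta(q,-31,52,z,s))
```

```text
16 (array([ -3.3,  -3.3, -13.2]), array([ 0.1 , -0.07,  0.23]))
11 (array([ -4.2,  -5.2, -17.8]), array([ 0.1 , -0.07,  0.23]))
8 (array([ -4.7,  -6.4, -20.5]), array([ 0.1 , -0.07,  0.23]))
```

Request:
jog_arm([
  {"tx": -3, "ty": -3, "tz": -10, "wx": 0, "wy": 0, "wz": 0, "jaw": 1.0},
  {"tx": -3.5, "ty": -4, "tz": -14, "wx": 0, "wy": 0, "wz": 0, "jaw": 1.0},
  {"tx": -4, "ty": -5, "tz": -17, "wx": 0, "wy": 0, "wz": 0, "jaw": 1.0},
  {"tx": -4.5, "ty": -6, "tz": -19, "wx": 0, "wy": 0, "wz": 0, "jaw": 1.0},
  {"tx": -4.5, "ty": -6, "tz": -19, "wx": 0, "wy": 0, "wz": 0, "jaw": 1.0},
])

```text
clock: 5.9
tool_pos: [0.6496, 0.0708, 0.1129]
tool_rot: [[-0.911, 0.374, -0.176], [0.413, 0.825, -0.386], [0.001, -0.425, -0.905]]
ft_force: [-0.1, 2.2, 0.8]
opening: 0.0006
finger_force: 1.1
```

Run:
```python
from h import *
from cell import bot
q=np.load('q.npy');s=bot.sense()
for z in(11,8,6):print(z,delta(q,-31,52,z,s))
```

```text
11 (array([0.5, 0.1, 1.9]), array([ 0.1 , -0.09,  0.19]))
8 (array([-0. , -1.1, -0.8]), array([ 0.1 , -0.09,  0.19]))
6 (array([-0.4, -1.8, -2.6]), array([ 0.1 , -0.09,  0.19]))
```

Request:
jog_arm([
  {"tx": -0.2, "ty": -1, "tz": -2, "wx": 0, "wy": 0, "wz": 0, "jaw": 1.0},
  {"tx": -0.5, "ty": -1.5, "tz": -3.5, "wx": 0, "wy": 0, "wz": 0, "jaw": 1.0},
  {"tx": -0.5, "ty": -1.5, "tz": -3.5, "wx": 0, "wy": 0, "wz": 0, "jaw": 1.0},
])

```text
clock: 6.2
tool_pos: [0.6497, 0.0705, 0.1123]
tool_rot: [[-0.911, 0.375, -0.173], [0.413, 0.825, -0.386], [-0.002, -0.423, -0.906]]
ft_force: [-4.2, 11.4, 24.8]
opening: 0.0004
finger_force: 12.2
```

Request:
jog_arm([
  {"tx": 5, "ty": 12, "tz": 27, "wx": 0, "wy": 0, "wz": 0, "jaw": 1.0},
  {"tx": 10, "ty": 23, "tz": 54, "wx": 0, "wy": 0, "wz": 0, "jaw": 1.0},
  {"tx": 10, "ty": 23, "tz": 54, "wx": 0, "wy": 0, "wz": 0, "jaw": 1.0},
])

```text
clock: 6.5
tool_pos: [0.6607, 0.0933, 0.1666]
tool_rot: [[-0.911, 0.375, -0.171], [0.412, 0.825, -0.386], [-0.004, -0.422, -0.907]]
ft_force: [0.7, 0.3, -0.4]
opening: 0.0002
finger_force: 0.0
```

Run:
```python
from h import *
from cell import bot
q=np.load('q.npy');s=bot.sense()
print(delta(q,-10,-42,55,s))
d=bot.snapshot('top');cv2.imwrite('pics/t2.png',cv2.resize(d['frame'][135:245,195:355,::-1],(800,550),interpolation=cv2.INTER_CUBIC))
```

```text
(array([-96.5,  15.7,  -3. ]), array([0.06, 0.21, 0.12]))
```

View pics/t2.png

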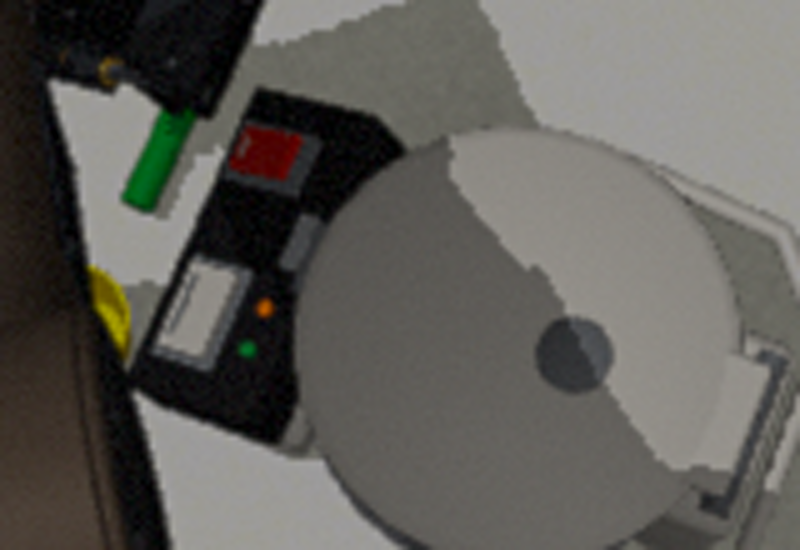

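The lid is down: its knob moved from (597,355) to (573,355). The rocker's front end has sunk, with its left edge moving from 225 to 230. Now the cook key.

Request:
jog_arm([
  {"tx": -40, "ty": 8, "tz": 0, "wx": 0, "wy": 0, "wz": 0, "jaw": 1.0},
  {"tx": -80, "ty": 14, "tz": 0, "wx": 0, "wy": 0, "wz": 0, "jaw": 1.0},
  {"tx": -96.5, "ty": 16, "tz": -3, "wx": 0, "wy": 0, "wz": 0, "jaw": 1.0},
  {"tx": -101, "ty": 5, "tz": -30, "wx": 0, "wy": 0, "wz": 0, "jaw": 1.0},
  {"tx": -101, "ty": 5, "tz": -30, "wx": 0, "wy": 0, "wz": 0, "jaw": 1.0},
  {"tx": -101, "ty": 5, "tz": -30, "wx": 0, "wy": 0, "wz": 0, "jaw": 1.0},
])

```text
clock: 7.15
tool_pos: [0.558, 0.0967, 0.1328]
tool_rot: [[-0.91, 0.374, -0.178], [0.414, 0.824, -0.387], [0.002, -0.426, -0.905]]
ft_force: [0.2, 0.6, -0.9]
opening: 0.0004
finger_force: 0.0
```

Run:
```python
from h import *
from cell import bot
q=np.load('q.npy');s=bot.sense()
for z in(11,6,3,1):print(z,delta(q,-10,-42,z,s))
```

```text
11 (array([-1.5, -4.6, -9. ]), array([ 0.13, -0.21,  0.23]))
6 (array([ -2.3,  -6.6, -13.6]), array([ 0.13, -0.21,  0.23]))
3 (array([ -2.9,  -7.7, -16.3]), array([ 0.13, -0.21,  0.23]))
1 (array([ -3.2,  -8.5, -18.1]), array([ 0.13, -0.21,  0.23]))
```

Request:
jog_arm([
  {"tx": -1.5, "ty": -4.5, "tz": -9, "wx": 0, "wy": 0, "wz": 0, "jaw": 1.0},
  {"tx": -2, "ty": -5.5, "tz": -11.5, "wx": 0, "wy": 0, "wz": 0, "jaw": 1.0},
  {"tx": -2.5, "ty": -6.5, "tz": -14, "wx": 0, "wy": 0, "wz": 0, "jaw": 1.0},
  {"tx": -3, "ty": -7.5, "tz": -16.5, "wx": 0, "wy": 0, "wz": 0, "jaw": 1.0},
  {"tx": -3.2, "ty": -8.5, "tz": -18, "wx": 0, "wy": 0, "wz": 0, "jaw": 1.0},
  {"tx": -3.2, "ty": -8.5, "tz": -18, "wx": 0, "wy": 0, "wz": 0, "jaw": 1.0},
])

```text
clock: 7.75
tool_pos: [0.5554, 0.0897, 0.1173]
tool_rot: [[-0.911, 0.375, -0.174], [0.413, 0.825, -0.386], [-0.001, -0.423, -0.906]]
ft_force: [-2.5, 10.3, 21.4]
opening: 0.0002
finger_force: 11.0
```

Request:
jog_arm([
  {"tx": 5, "ty": 12, "tz": 27, "wx": 0, "wy": 0, "wz": 0, "jaw": 1.0},
  {"tx": 10, "ty": 23, "tz": 54, "wx": 0, "wy": 0, "wz": 0, "jaw": 1.0},
  {"tx": 15, "ty": 60, "tz": 85, "wx": 0, "wy": 0, "wz": 0, "jaw": 1.0},
  {"tx": 15, "ty": 100, "tz": 110, "wx": 0, "wy": 0, "wz": 0, "jaw": 1.0},
  {"tx": 15, "ty": 140, "tz": 130, "wx": 0, "wy": 0, "wz": 0, "jaw": 1.0},
  {"tx": 15, "ty": 140, "tz": 130, "wx": 0, "wy": 0, "wz": 0, "jaw": 1.0},
  {"tx": 15, "ty": 140, "tz": 130, "wx": 0, "wy": 0, "wz": 0, "jaw": 1.0},
])

```text
clock: 8.45
tool_pos: [0.5696, 0.2292, 0.2451]
tool_rot: [[-0.911, 0.372, -0.176], [0.412, 0.825, -0.387], [0.001, -0.425, -0.905]]
ft_force: [-0.6, -1.5, 0.0]
opening: 0.0003
finger_force: 0.0
```

Run:
```python
from h import *
from cell import bot
a=bot.snapshot('top')['frame'][135:245,195:355,::-1];b=bot.snapshot('wrist')['frame'][:,:,::-1]
cv2.imwrite('pics/t3.png',np.hstack([cv2.resize(a,(400,300)),cv2.resize(b,(400,300))]))
```

```text
(no output)
```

View pics/t3.png

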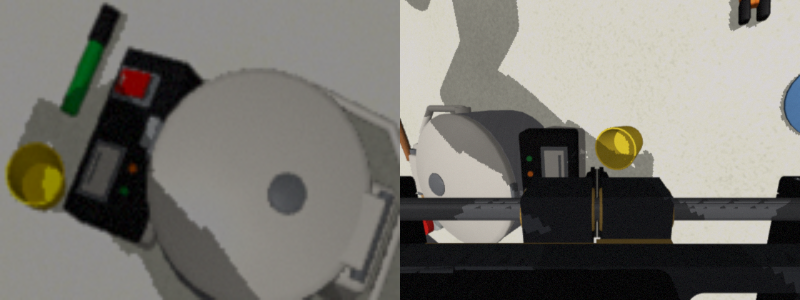

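The lid is shut, the rocker tipped and the key sunken at (100,167). The cup and marker are where they were, and the hand is clear.

```bash
python3 -c "
from cell import bot
print(bot.hand_in())"
```

```text
the job is handed in; nothing more can be done
None
```

I pushed the lid shut, switched the rocker on and pressed the cook key in, in that order. The hand is clear and the job was handed in at about 8.5 s; the final pictures show all three in place, but the hand-in gave no verdict.

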